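Slide the tall solvent bottle home into its bay

ROBOT

A 6-joint arm with a two-finger parallel gripper is mounted at the origin on the work surface. World frame = base frame: x ahead of the robot, y to its left, z up, the work surface at z = 0. Lengths are in mm, angles in rad, forces in N, time in s.
With the tool pointing down it reaches from about 300 to 850 mm from the base axis. Payload 5.4 kg.
Tool frame: the origin (TCP) lies at the centre of the arm's flange, where the gripper is bolted on; the fingertips stand 173 mm ahead of it and the grasp point (between the pads) lies 155 mm ahead of it; y points along the fingers, z is the direction in which the jaws open and shut, and the axes are right-handed (so a half turn about y gives the same grasp; the last joint's range is limited). The gripper opens to 85 mm and grips with 20 to 120 N. Pads are 22 mm wide; open, the fingers measure 114 mm over their backs; the gripper's body (76 mm by 85 mm) begins 54 mm behind the grasp point. The pads swing forward as they close: fully open they stand 13 mm farther back than shut.
Start: joints at [-1.456, 0.158, 1.597, -0, 1.386, -0.21], TCP at [183.47, -544.928, 404.699] pointing down, gripper open.
Joint ranges: [-2.91, 2.91], [-0.94, 2.29], [0.18, 2.7], [-1.29, 4.43], [0.17, 2.64], [-3, 3]. Speed limits (rad/s): [2.57, 2.57, 3.14, 3.14, 3.14, 3.14].

INTERFACE

Orientations are given as a rotation vector (axis times angle).
In Python, from cell import robot gives the robot as it stands.
- The arm moves only by the tool carry_out, never from a script. Its argument "deltas" is a list that holds one entry, the list of rows, each a list of 6 numbers: the shift along the world's x, y, z in cm, then the turn, a rotation vector about the world's x, y, z in rad. In form: [[[tx, ty, tz, wx, wy, wz], ...]]. A call has 1 to 5 rows; each row shifts and turns the commanded pose from where the row before left it; what a row does not reach is not made up. A row lasts 1/8 s, in which the tool goes at most 62.5 mm and 10.7 degrees, less where a joint would pass 70% of its speed; a pose out of reach is approached as far as the arm can. A call is refused whole if a number of a shift passes 6.25 or a number of a turn 0.188, either way. A call with a gripper value outside its range is refused whole. "jaw" is the opening in per cent of the stroke, from 0 (shut) to 100 (fully open), set as the call begins (left out, the last holds). The fingers move at their own pace and stop on an object; "grip_force" is the grip in N (left out, the last holds). Time passes only in rows, so rows that do not move let the fingers close. It gives the time, the measured TCP pose, the force and the opening at its end, in the units of the state.
- robot.get_state(): the state, without advancing time (a new reading comes with each control period).
- robot.grab_frame(name): name is "scene" or "top" or "wrist"; returns a dict with "frame" (384x512x3 uint8, red, green, blue), "intrinsics" (3x3 intrinsics, pixels), "k1" (the pictures are not rectified: a ray, as slopes to the right and down, at radius r is drawn at 1 + k1 r^2 times it, then the intrinsics apply), "rvec" (rotation vector, rad) and "tvec" (3), from world to camera coordinates, as OpenCV has them; the wrist camera has in their place "mount" (4x4, takes a point from camera to tool coordinates, whose origin is the TCP and whose axes are the tool frame's). Camera axes: x right, y down, z forward; pixel columns grow to the right and rows downward; lengths in mm; the calibration is good to about 2 mm. A picture is of the moment at which its call begins: read the wrist's pose just before it. There is no depth.
- robot.job_done(): hands the job in, once; it reports no verdict.
The state is a dict: "time": time; "joint_positions": joint angles; "dq": joint speeds; "joint_torque": joint torques, N m; "tool_pos": TCP position; "ee_rot": TCP orientation; "force": force on the tool from outside, world axes, zero at the start; "torque": the same for the moment, N m; "opening": finger opening in mm.
Only numpy, scipy, OpenCV 4.12 (cv2) and the standard library are available. Lean on these libraries where they do the work, as an engineer would, in place of code of your own. Each camera call takes 0.05 s, during which the arm holds its last target.

TASK

Put the tall amber solvent bottle away: with the fingers, push it gently across the bench, low on its body so that it slides upright, into the open front of the ochre bottle bay until it stands fully home against the bay's back wall, then take the hand clear. It is full, so do not lift it, pinch it or let it tip, and leave the white oil bottle and everything else on the bench where it is.

Things in the scene. Friction and masses are not known exactly. Their poses are not given: they have to be found in the camera images.
- solvent: The bottle to move: amber-brown, cream label, black collar and dropper bulb, loose on the bench, about 0.42 kg. Round, 54 mm across and straight-sided from the bench to 122 mm, then shoulder and narrow neck; 210 mm high. Origin: centre of its underside; z up. Friction on the bench 0.5 to 0.7: pushed below about 35 mm it slides, above about 55 mm it tips.
- oil: Bystander: bottle of the same size and shape but white with a pale grey label and a blue bulb, standing loose on the bench on the other side of the robot's centre line. Origin: centre of its underside. Leave it alone.
- bay: Ochre bottle bay fixed to the bench: floorless U of 4 mm steel strip, 45 mm high. Origin: on the bench, where the amber bottle's axis stands when the bottle touches the middle of the back wall. x points from the open mouth to the back wall, z up. Inner faces: back wall x = +27 mm, side walls y = +-37 mm, running from the back wall to x = -33 mm, where the flared lips begin.
- bay_mouth (a point): Centre of the bay's open mouth, on the bench, 58 mm from the bay's origin (at its x = -58 mm): the front edges of the two flared lips (30 mm long) stand here, about 108 mm apart. Same axes as the bay.
- yoyo: Bystander: faded blue wooden yo-yo lying flat, 56 mm across, 39 mm high. Origin: centre of its underside.
- tin: Bystander: round grease tin with a red lid, 64 mm across, 34 mm high. Origin: centre of its underside.
- bearing: Bystander: brass bearing ring lying flat, 26 mm across, 8 mm high. Origin: centre of its underside.
- axle: Bystander: steel axle with two nuts, 60 mm long, 10 mm high, lying along its x axis. Origin: on the bench under its middle.
- handle: Bystander: brown bakelite tool handle, 108 mm long, 27 mm thick, lying along its x axis. Origin: on the bench under the middle of its bakelite part.

How it is judged (in metres and radians):
At the end, for the whole second after the job is handed in: The amber bottle stands upright (within 3 degrees) and at rest on the bench inside the bay, between its side walls, with no more than 10 mm left between it and the back wall (x of solvent in the frame of bay between -0.01 and 0.006 m and y of solvent in the frame of bay between -0.014 and 0.014 m and angle between solvent's own z axis and vertical below 0.05 rad and height (world z) of solvent below 0.004 m and linear speed of solvent below 0.01 m/s); the robot touches nothing.
It fails at once if the amber bottle was lifted more than 12 mm off the bench (height (world z) of solvent above 0.012 m).
It fails at once if the amber bottle tipped by more than 11 degrees (angle between solvent's own z axis and vertical above 0.2 rad).
It fails at once if the white oil bottle was moved by more than 12 mm or tipped by more than 11 degrees (distance of oil from where it was at the start of the episode above 0.012 m or angle between oil's own z axis and vertical above 0.2 rad).
It fails at once if another loose thing on the bench was moved by more than 12 mm (distance of any of yoyo, tin, bearing, axle, handle from where it was at the start of the episode above 0.012 m).
It fails at once if the amber bottle was pinched, or rammed with more than 30 N by the fingers (contact force between the fingers and solvent above 30 N).
It also fails if it takes over 72 s, if anything falls off the work surface, if the arm or the gripper's body presses on something with over 40 N, if the wrist force passes 120 N, or if a joint passes its speed limit or range.

## Working session

There is one attempt and no reset: what is moved stays moved. The work goes in short steps, Python scripts to look and compute and a tool call to move; the robot and the scene stay as the last step left them, time stands still between calls to the robot, and variables do not carry over. Pictures are saved under pics/ and viewed, and the job is handed in when it is done.

Besides the shell and the picture viewer there is one more tool, called after "Call:" as a command line: name --argument value ..., lists and objects as JSON in quotes. carry_out: Moves the arm, as the interface text tells. Its arguments: {"type":"object","properties":{"deltas":{"type":"array"},"jaw":{"type":"number"},"grip_force":{"type":"number"}},"required":["deltas"]}

```bash
mkdir -p pics; ls; python3 - <<'E'
from cell import robot
import cv2,pickle
s=robot.get_state();print(s)
d={}
for n in("scene","top","wrist"):
    f=robot.grab_frame(n);d[n]=f
    cv2.imwrite(f"pics/{n}0.png",f["frame"][:,:,::-1])
    print(n,{k:v for k,v in f.items() if k!="frame"})
pickle.dump((s,d),open("d0.pkl","wb"))
E
```

```text
pics
{'time': 0.0, 'joint_positions': array([-1.45605299e+00,  1.59093348e-01,  1.59825734e+00,  4.35333615e-06,
        1.38622709e+00, -2.10072249e-01]), 'dq': array([-6.03245286e-05,  1.39069310e-04,  2.81909767e-04, -1.48023905e-04,
        4.73414595e-04,  1.52973962e-03]), 'joint_torque': array([-7.87484114e-04, -3.96006310e+01, -3.31426907e+01, -1.95824286e-04,
        8.47846793e-03,  1.14826889e-06]), 'tool_pos': array([ 183.46439361, -544.64557261,  403.67911833]), 'ee_rot': array([-0.33508097,  2.0477211 , -2.04361113]), 'force': array([ 0.2154234 , -0.18083236,  0.40386051]), 'torque': array([ 0.03418232,  0.05041254, -0.04432684]), 'opening': 85.39071066927255}
scene {'intrinsics': array([[378.24896486,   0.        , 252.52917836],
       [  0.        , 378.24896486, 187.76963885],
       [  0.        ,   0.        ,   1.        ]]), 'k1': 0.03514166195087568, 'rvec': array([ 0.78726404,  2.72547879, -0.85860006]), 'tvec': array([ 458.64442257, -221.95399054, 1074.57972481])}
top {'intrinsics': array([[438.9231682 ,   0.        , 259.91238118],
       [  0.        , 438.9231682 , 189.03910269],
       [  0.        ,   0.        ,   1.        ]]), 'k1': 0.05517739549670925, 'rvec': array([ 2.12800672, -2.1827766 ,  0.09819478]), 'tvec': array([  46.32332691,  538.72754251, 1074.156128  ])}
wrist {'intrinsics': array([[343.05074603,   0.        , 262.66169376],
       [  0.        , 343.05074603, 191.49973607],
       [  0.        ,   0.        ,   1.        ]]), 'k1': 0.010225950887629625, 'mount': array([[ 1.08209623e-03,  9.61559951e-01,  2.74592954e-01,
        -6.95551565e+01],
       [ 6.00020125e-04, -2.74593690e-01,  9.61560162e-01,
         3.07679789e+01],
       [ 9.99999235e-01, -8.75739332e-04, -8.74092120e-04,
         8.96838687e-01],
       [ 0.00000000e+00,  0.00000000e+00,  0.00000000e+00,
         1.00000000e+00]])}
```

View pics/scene0.png

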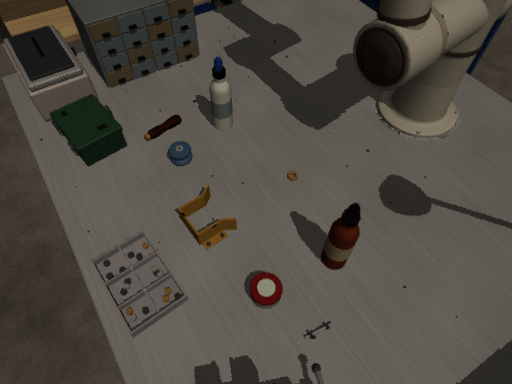

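View pics/top0.png

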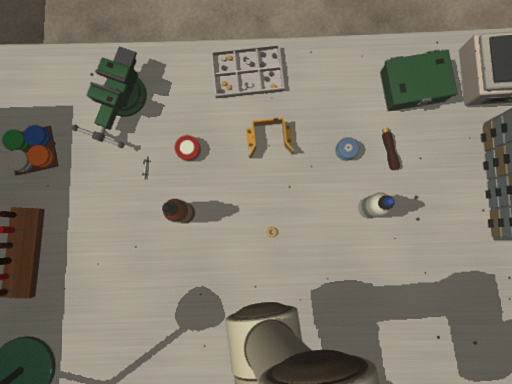

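View pics/wrist0.png

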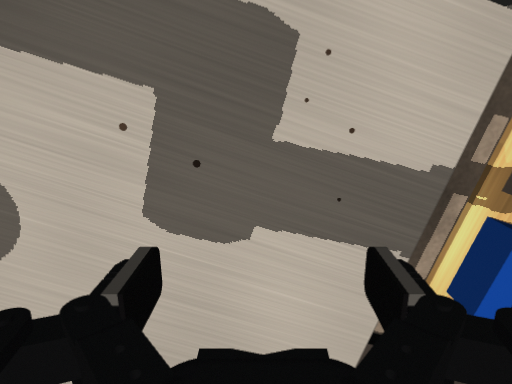

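The scene view shows amber at about (338,245), white oil at (222,110), the bay at (207,220), the tin at (266,290) and the bearing at (292,175). In the top view the bay is at (271,135), opening downward towards the robot, with amber's base near (180,211). Next I'll measure these.

```bash
cat > h.py <<'E'
import numpy as np,cv2,pickle
from scipy.spatial.transform import Rotation as R
def ray(f,uv,pose=None):
    K=f["intrinsics"];k1=float(f["k1"])
    p=cv2.undistortPoints(np.array([[uv]],float),K,np.array([k1,0,0,0,0.]))[0,0]
    d=np.array([p[0],p[1],1.])
    if "rvec" in f:
        M=R.from_rotvec(np.ravel(f["rvec"])).as_matrix();return -M.T@np.ravel(f["tvec"]),M.T@d
    m=f["mount"];T=R.from_rotvec(pose[1]).as_matrix()
    return T@m[:3,3]+pose[0],T@m[:3,:3]@d
def onz(f,uv,z=0,pose=None):
    o,d=ray(f,uv,pose);return o+d*(z-o[2])/d[2]
def proj(f,P):
    return cv2.projectPoints(np.array([P],float),np.ravel(f["rvec"]).astype(float),np.ravel(f["tvec"]).astype(float),f["intrinsics"],np.array([float(f["k1"]),0,0,0,0]))[0][0,0]
def tri(rays):
    A=0;b=0
    for o,d in rays:
        d=d/np.linalg.norm(d);P=np.eye(3)-np.outer(d,d);A=A+P;b=b+P@o
    return np.linalg.solve(A,b)
E
python3 - <<'E'
from h import *
s,d=pickle.load(open("d0.pkl","rb"))
np.set_printoptions(precision=1,suppress=True)
for n in("scene","top"):
    im=d[n]["frame"];hsv=cv2.cvtColor(im,cv2.COLOR_RGB2HSV)
    big=cv2.resize(im,None,fx=6,fy=6,interpolation=cv2.INTER_CUBIC) 
    c=[(205,215),(335,240)] if n=="scene" else [(270,135),(190,205)]
    for i,(x,y) in enumerate(c):
        cr=im[y-45:y+45,x-55:x+55];cv2.imwrite(f"pics/c_{n}{i}.png",cv2.resize(cr,None,fx=6.5,fy=6.5,interpolation=cv2.INTER_CUBIC)[:,:,::-1])
print("tool axes",R.from_rotvec(s["ee_rot"]).as_matrix())
t=d["top"]
for nm,uv,z in[("amber",(180,211),0),("tin",(187,148),34),("bearing",(272,232),8),("axle",(146,167),5),("yoyo",(347,148),39),("oil",(373,207),0),("handle",(391,148),20),("bay",(271,125),45)]:
    print(nm,onz(t,uv,z))
E
```

```text
tool axes [[-0.9 -0.   0.3]
 [-0.3  0.  -0.9]
 [-0.  -1.  -0. ]]
amber [491.7 240.3   0. ]
tin [648.9 215.   34. ]
bearing [431.8   5.    8. ]
axle [607.8 326.9   5. ]
yoyo [ 636.3 -188.1   39. ]
oil [ 489.3 -254.1    0. ]
handle [ 636.7 -302.1   20. ]
bay [699.5   0.5  45. ]
```

```bash
python3 - <<'E'
import cv2,numpy as np
a=[cv2.resize(cv2.imread(f"pics/c_{n}.png"),(395,295)) for n in("scene0","scene1","top0","top1")]
cv2.imwrite("pics/m1.png",np.vstack([np.hstack(a[:2]),np.hstack(a[2:])]))
E
```

```text
(no output)
```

View pics/m1.png

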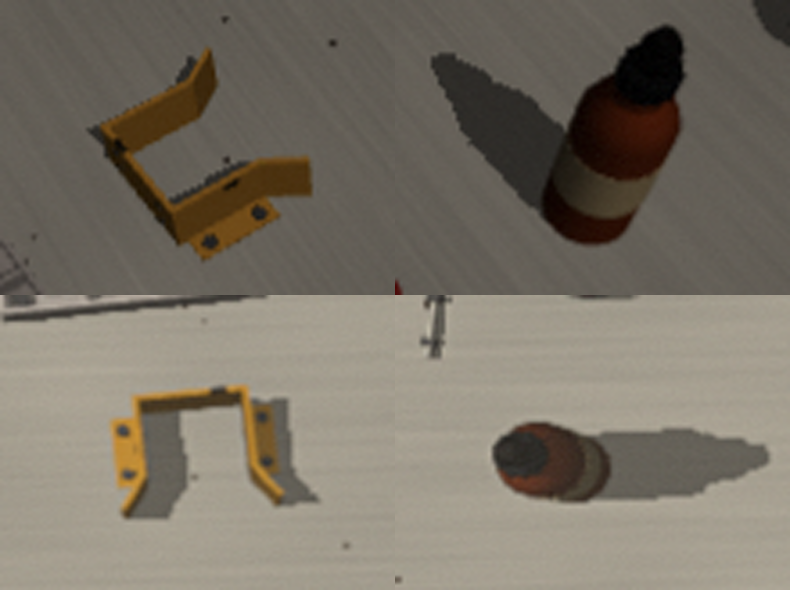

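```bash
python3 - <<'E'
from h import *
s,d=pickle.load(open("d0.pkl","rb"))
np.set_printoptions(precision=1,suppress=True)
t=d["top"];sc=d["scene"]
k=395/110
ct=lambda x,y:(215+x/k-.3,90+y/k-.3)
P={n:onz(t,ct(*p),45) for n,p in dict(BL=(134,103),BR=(246,93),LL=(124,222),LR=(281,208),JL=(142,179),JR=(253,171)).items()}
for n in P:print(n,P[n])
cs=lambda x,y:(150+x/k-.3,170+y/k-.3)
for n,p in dict(BL=(100,128),BR=(172,207),LL=(209,48),LR=(310,158)).items(): print("scene",n,onz(sc,cs(*p),45))
# bottle base near rim
for n,f,x0,y0,col in(("top",t,135,160,0),("scene",sc,280,195,0)):
    im=f["frame"];hsv=cv2.cvtColor(im,cv2.COLOR_RGB2HSV).astype(int)
    cam=ray(f,(256,192))[0]
    print(n,"cam",cam)
ct=lambda x,y:(135+(x-395)/k-.3,160+(y-295)/k-.3)
cs=lambda x,y:(280+(x-395)/k-.3,195+y/k-.3)
for f,p in((t,ct(609,470)),(sc,cs(585,244))):
    q=onz(f,p,0);o=ray(f,p)[0];v=(q-o)[:2];v/=np.linalg.norm(v);print("rim",q,"ctr",q[:2]+27*v)
b=tri([ray(t,ct(518,452)),ray(sc,cs(655,52))]);print("bulb",b)
for c in((495,240),(490,237)):
    print(proj(t,(*c,0)),proj(sc,(*c,0)),proj(t,(*c,205)),proj(sc,(*c,205)))
E
```

```text
BL [718.   47.9  45. ]
BR [722.8 -30.9  45. ]
LL [633.3  56.8  45. ]
LR [640.1 -52.8  45. ]
JL [663.5  43.6  45. ]
JR [666.9 -34.1  45. ]
scene BL [716.1 -34.7  45. ]
scene BR [704.5  37.3  45. ]
scene LL [631.1 -52.6  45. ]
scene LR [618.7  51.5  45. ]
top cam [ 417.9   12.9 1127.5]
scene cam [822.1 425.7 746.5]
rim [497.3 203.5   0. ] ctr [507.7 228.4]
rim [494.5 239.6   0. ] ctr [471.  226.3]
bulb [492.9 227.2 197.2]
[180.1 209.7] [332.5 262.9] [160.5 203.6] [354.8 212.3]
[181.3 211.6] [333.4 260.6] [162.  205.9] [355.9 209.6]
```

```bash
python3 - <<'E'
from h import *
s,d=pickle.load(open("d0.pkl","rb"))
np.set_printoptions(precision=1,suppress=True)
t=d["top"];sc=d["scene"]
k=395/110;ky=295/90
ct=lambda x,y:(215+x/k-.4,90+y/ky-.4)
cs=lambda x,y:(150+x/k-.4,170+y/ky-.4)
for n,p,q in[("BLy+",(134,103),(172,207)),("BRy-",(246,93),(100,128)),("LL",(124,222),(310,158)),("LR",(281,208),(209,48))]:
    print(n,onz(t,ct(*p),45),onz(sc,cs(*q),45))
print(onz(t,ct(142,179),45),onz(t,ct(253,171),45))
ct=lambda x,y:(135+(x-395)/k-.4,160+(y-295)/ky-.4)
cs=lambda x,y:(280+(x-395)/k-.4,195+y/ky-.4)
for f,p in((t,ct(609,475)),(sc,cs(590,244))):
    q=onz(f,p,0);o=ray(f,p)[0];v=(q-o)[:2];v/=np.linalg.norm(v);print("rim",q,"ctr",q[:2]+27*v)
b=tri([ray(t,ct(518,452)),ray(sc,cs(655,52))]);print("bulb",b)
E
```

```text
BLy+ [711.2  48.3  45. ] [710.6  48.6  45. ]
BRy- [716.7 -30.5  45. ] [720.  -27.1  45. ]
LL [618.6  57.4  45. ] [624.2  60.2  45. ]
LR [626.3 -52.1  45. ] [632.9 -49.8  45. ]
[651.6  44.1  45. ] [655.6 -33.6  45. ]
rim [481.6 203.8   0. ] ctr [490.2 229.4]
rim [501.4 252.2   0. ] ctr [477.6 239.4]
bulb [486.8 227.6 187.1]
```

Call:
carry_out --deltas '[[[4, 2, 2.5, 0, 0, 0.155], [4, 2, 2.5, 0, 0, 0.155], [4.3, 2.2, 0, 0, 0, 0.155], [4.3, 2.3, 0, 0, 0, 0.155], [3.4, 4.2, 0, 0, 0, 0.155]]]' --jaw 28 --grip_force 40

```text
time: 0.78
tool_pos: [384.7, -417.3, 454.1]
ee_rot: [-0.951, 1.544, -1.543]
force: [-0.2, 0.4, -0.3]
opening: 24.1
```

Call:
carry_out --deltas '[[[3.4, 4.2, 0, 0, 0, 0.155], [3.4, 4.2, 0, 0, 0, 0.155], [3.4, 4.2, 0, 0, 0, 0.155], [3.4, 4.2, 0, 0, 0, 0.155], [1.2, 5, 0, 0, 0, 0.155]]]'

```text
time: 1.4
tool_pos: [532.5, -198.4, 454.1]
ee_rot: [-1.34, 0.979, -0.978]
force: [-0.0, 0.4, -0.3]
opening: 24.1
```

Call:
carry_out --deltas '[[[1.2, 5, 0, 0, 0, 0], [1.2, 5, 0, 0, 0, 0], [1.2, 5, 0, 0, 0, 0], [0, 5.6, 0, 0, 0, 0], [-0.8, 5.6, 0, 0, 0, 0]]]'

```text
time: 2.02
tool_pos: [559.4, 63.8, 454.2]
ee_rot: [-1.338, 0.983, -0.982]
force: [0.0, 0.9, -0.6]
opening: 23.9
```

Call:
carry_out --deltas '[[[-1.2, 5.6, 0, 0, 0, 0], [-2, 5.6, 0, 0, 0, 0], [-2.5, 5, 0, -0.16, -0.05, 0], [-3, 5, 0, -0.16, -0.05, 0], [-3, 4.5, 0, -0.16, -0.05, 0]]]'

```text
time: 2.65
tool_pos: [441.1, 320.6, 454.8]
ee_rot: [-1.626, 0.648, -1.358]
force: [0.9, 0.0, -0.0]
opening: 24.2
```

```bash
python3 - <<'E'
from h import *
from cell import robot
np.set_printoptions(precision=2,suppress=True)
s=robot.get_state();print(s["time"],s["tool_pos"],s["joint_positions"],s["opening"],s["force"]);print(R.from_rotvec(s["ee_rot"]).as_matrix())
E
```

```text
2.65 [441.13 320.61 454.77] [ 0.52  0.12  1.57 -0.5   1.57  0.25] 24.17845719863483 [ 0.9   0.04 -0.04]
[[ 0.26  0.15  0.95]
 [-0.83 -0.46  0.3 ]
 [ 0.49 -0.87  0.  ]]
```

Call:
carry_out --deltas '[[[-0.4, 4.7, 0, -0.095, -0.03, 0], [-0.4, 4.5, 0, -0.095, -0.03, 0], [-0.4, 1, -6, 0, 0, 0], [0, 0, -6, 0, 0, 0], [0, 0, -6, 0, 0, 0]]]'

```text
time: 3.28
tool_pos: [430.0, 421.3, 272.5]
ee_rot: [-1.725, 0.5, -1.495]
force: [0.5, 0.3, 0.4]
opening: 24.3
```

Call:
carry_out --deltas '[[[0, 0, -5, 0, 0, 0], [0, 0, -3, 0, 0, 0], [0, 0, -1, 0, 0, 0], [0, 0, 0, 0, 0, 0]]]'

```text
time: 3.78
tool_pos: [430.6, 421.1, 184.8]
ee_rot: [-1.726, 0.5, -1.496]
force: [0.7, -0.3, -0.0]
opening: 23.8
```

```bash
cat > look.py <<'E'
from h import *
from cell import robot
import sys
np.set_printoptions(precision=2,suppress=True)
tag=sys.argv[1]
s=robot.get_state();M=R.from_rotvec(s["ee_rot"]).as_matrix()
print(s["time"],s["tool_pos"],s["joint_positions"],s["opening"],s["force"]);print("tip",s["tool_pos"]+173*M[:,1],"d",M[:,1],"z",M[:,2])
d={}
for n in sys.argv[2:]:
    d[n]=robot.grab_frame(n);cv2.imwrite(f"pics/{n}_{tag}.png",d[n]["frame"][:,:,::-1])
    if n!="wrist": print(n,"tip px",proj(d[n],s["tool_pos"]+173*M[:,1]))
pickle.dump((s,d),open(f"d_{tag}.pkl","wb"))
E
python3 look.py a scene top
```

```text
3.775 [430.55 421.12 184.8 ] [ 0.71  0.63  1.52 -0.65  1.36  0.67] 23.785595347521884 [ 0.69 -0.27 -0.04]
tip [463.94 314.46  52.76] d [ 0.19 -0.62 -0.76] z [ 0.95  0.3  -0.  ]
scene tip px [374.82 274.25]
top tip px [145.37 221.83]
```

View pics/scene_a.png

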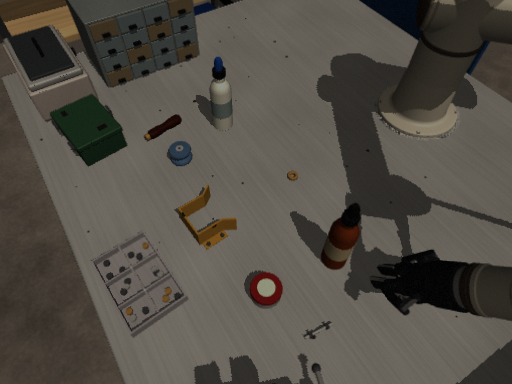

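View pics/top_a.png

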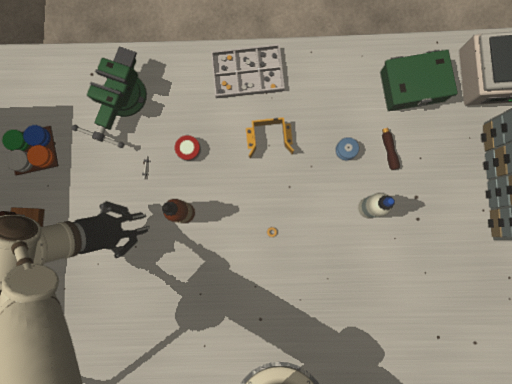

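The amber bottle is untouched at (178,210) in the top view. The two fingertips sit at about (145,222), where the calibration predicts them. Next I'll lower the hand.

Call:
carry_out --deltas '[[[0, 0, -2, 0, 0, 0], [0, 0, -1, 0, 0, 0], [0, 0, -0.5, 0, 0, 0], [0, 0, 0, 0, 0, 0]]]'

```text
time: 4.38
tool_pos: [430.3, 420.9, 149.1]
ee_rot: [-1.726, 0.501, -1.496]
force: [-0.1, 0.1, 0.5]
opening: 23.9
```

Call:
carry_out --deltas '[[[0.3, -1.0, 0, 0, 0, 0], [0.3, -1.0, 0, 0, 0, 0], [0.3, -1, 0, 0, 0, 0], [0, 0, 0, 0, 0, 0]]]'

```text
time: 4.88
tool_pos: [439.8, 390.1, 149.8]
ee_rot: [-1.725, 0.502, -1.497]
force: [-0.1, -0.1, -0.0]
opening: 24.1
```

```bash
python3 look.py b scene top; python3 - <<'E'
import cv2,numpy as np
a=cv2.imread("pics/scene_b.png")[190:310,290:450];b=cv2.imread("pics/top_b.png")[160:280,110:270]
cv2.imwrite("pics/m_b.png",np.hstack([cv2.resize(x,None,fx=2.5,fy=2.5,interpolation=cv2.INTER_CUBIC) for x in(a,b)]))
E
```

```text
4.875 [439.79 390.11 149.81] [ 0.66  0.65  1.58 -0.68  1.28  0.68] 24.05256469881674 [-0.12 -0.08 -0.02]
tip [473.03 283.42  17.75] d [ 0.19 -0.62 -0.76] z [ 0.95  0.3  -0.  ]
scene tip px [356.17 270.87]
top tip px [161.57 218.39]
```

View pics/m_b.png

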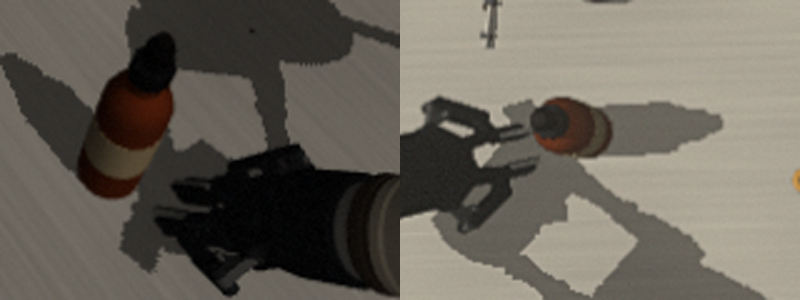

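The fingertips straddle the line to the bottle's axis, about 20 mm short of contact. I'll push slowly from here.

Call:
carry_out --deltas '[[[0.15, -0.48, 0, 0, 0, 0], [0.15, -0.48, 0, 0, 0, 0], [0.15, -0.48, 0, 0, 0, 0], [0.15, -0.48, 0, 0, 0, 0], [0.15, -0.48, 0, 0, 0, 0]]]'

```text
time: 5.6
tool_pos: [447.1, 366.8, 149.7]
ee_rot: [-1.725, 0.501, -1.496]
force: [-1.1, 2.7, 0.0]
opening: 24.1
```

Call:
carry_out --deltas '[[[0.15, -0.48, 0, 0, 0, 0], [0.15, -0.48, 0, 0, 0, 0], [0.15, -0.48, 0, 0, 0, 0], [0.15, -0.48, 0, 0, 0, 0], [0, 0, 0, 0, 0, 0]]]'

```text
time: 6.22
tool_pos: [453.2, 347.4, 149.7]
ee_rot: [-1.725, 0.501, -1.497]
force: [0.2, 1.0, -0.3]
opening: 24.2
```

```bash
cat > crop.sh <<'E'
python3 - $1 $2 $3 $4 $5 <<'P'
import cv2,numpy as np,sys
t=sys.argv[1];sx,sy,tx,ty=map(int,sys.argv[2:])
a=cv2.imread(f"pics/scene_{t}.png")[sy:sy+120,sx:sx+160];b=cv2.imread(f"pics/top_{t}.png")[ty:ty+120,tx:tx+160]
cv2.imwrite(f"pics/m_{t}.png",np.hstack([cv2.resize(x,None,fx=2.5,fy=2.5,interpolation=cv2.INTER_CUBIC) for x in(a,b)]))
P
E
python3 look.py c scene top; bash crop.sh c 290 190 110 160
```

```text
6.225 [453.2  347.44 149.72] [ 0.59  0.61  1.64 -0.72  1.22  0.66] 24.214837770990684 [ 0.21  0.96 -0.28]
tip [486.59 240.77  17.68] d [ 0.19 -0.62 -0.76] z [ 0.95  0.3  -0.  ]
scene tip px [337.44 257.7 ]
top tip px [178.42 212.58]
```

View pics/m_c.png

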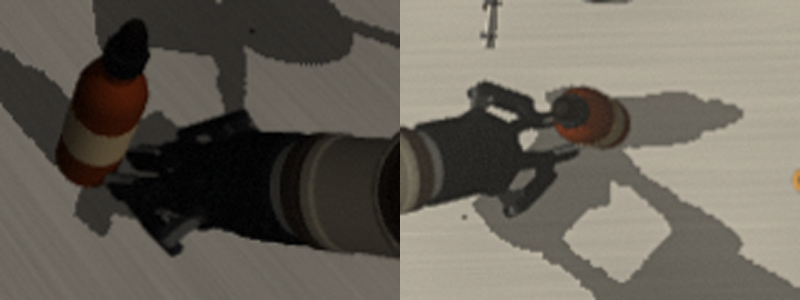

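The bottle is sliding upright, cradled between the fingertips, with 1–3 N on the tool.

Call:
carry_out --deltas '[[[0.18, -0.6, 0, 0, 0, 0], [0.2, -0.67, 0, 0, 0, 0], [0.2, -0.67, 0, 0, 0, 0], [0.2, -0.67, 0, 0, 0, 0], [0.2, -0.67, 0, 0, 0, 0]]]'

```text
time: 6.95
tool_pos: [462.9, 314.5, 149.7]
ee_rot: [-1.725, 0.501, -1.496]
force: [-1.0, 2.5, 0.4]
opening: 24.0
```

Call:
carry_out --deltas '[[[0.2, -0.67, 0, 0, 0, 0], [0.2, -0.67, 0, 0, 0, 0], [0.2, -0.67, 0, 0, 0, 0], [0.2, -0.67, 0, 0, 0, 0], [0.2, -0.67, 0, 0, 0, 0]]]'

```text
time: 7.58
tool_pos: [472.9, 281.1, 149.7]
ee_rot: [-1.725, 0.501, -1.496]
force: [-0.8, 2.7, 0.3]
opening: 24.0
```

Call:
carry_out --deltas '[[[0.2, -0.67, 0, 0, 0, 0], [0.2, -0.67, 0, 0, 0, 0], [0.2, -0.67, 0, 0, 0, 0], [0.2, -0.67, 0, 0, 0, 0], [0.1, -0.3, 0, 0, 0, 0]]]'

```text
time: 8.2
tool_pos: [481.9, 251.3, 149.7]
ee_rot: [-1.725, 0.501, -1.496]
force: [-1.7, 3.1, 0.9]
opening: 24.3
```

```bash
python3 look.py d scene top; bash crop.sh d 240 150 160 130
```

```text
8.2 [481.88 251.29 149.67] [ 0.42  0.53  1.77 -0.8   1.1   0.59] 24.326439295406228 [-1.66  3.06  0.93]
tip [515.23 144.64  17.6 ] d [ 0.19 -0.62 -0.76] z [ 0.95  0.3  -0.  ]
scene tip px [298.85 229.62]
top tip px [216.19 200.33]
```

View pics/m_d.png

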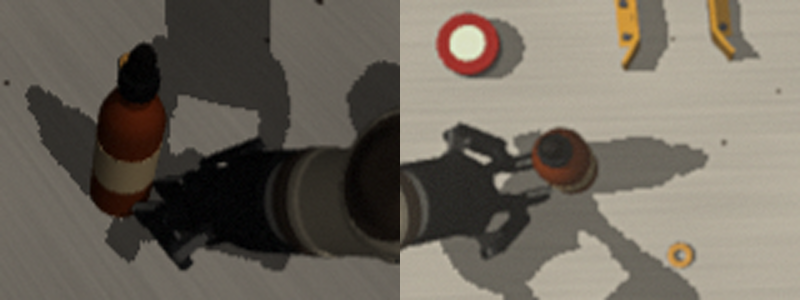

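Call:
carry_out --deltas '[[[0.18, -0.6, 0, 0, 0, 0], [0.2, -0.67, 0, 0, 0, 0], [0.2, -0.67, 0, 0, 0, 0], [0.2, -0.67, 0, 0, 0, 0], [0.2, -0.67, 0, 0, 0, 0]]]'

```text
time: 8.93
tool_pos: [491.7, 218.4, 149.7]
ee_rot: [-1.725, 0.501, -1.496]
force: [-1.7, 3.7, 1.2]
opening: 24.2
```

Call:
carry_out --deltas '[[[0.2, -0.67, 0, 0, 0, 0], [0.2, -0.67, 0, 0, 0, 0], [0.2, -0.67, 0, 0, 0, 0], [0.2, -0.67, 0, 0, 0, 0], [0.2, -0.67, 0, 0, 0, 0]]]'

```text
time: 9.55
tool_pos: [501.7, 185.0, 149.7]
ee_rot: [-1.725, 0.501, -1.496]
force: [-1.1, 4.1, 0.4]
opening: 23.8
```

Call:
carry_out --deltas '[[[0.2, -0.67, 0, 0, 0, 0], [0.2, -0.67, 0, 0, 0, 0], [0.2, -0.67, 0, 0, 0, 0], [0.2, -0.67, 0, 0, 0, 0], [0.2, -0.67, 0, 0, 0, 0]]]'

```text
time: 10.18
tool_pos: [511.7, 151.5, 149.7]
ee_rot: [-1.725, 0.501, -1.496]
force: [-0.6, 3.0, 0.9]
opening: 24.5
```

Call:
carry_out --deltas '[[[0.2, -0.67, 0, 0, 0, 0], [0.2, -0.6, 0, 0, 0, 0], [0.1, -0.4, 0, 0, 0, 0], [0.1, -0.2, 0, 0, 0, 0], [0, 0, 0, 0, 0, 0]]]'

```text
time: 10.8
tool_pos: [517.6, 133.1, 149.7]
ee_rot: [-1.726, 0.501, -1.496]
force: [-0.8, 0.1, 0.7]
opening: 23.7
```

```bash
python3 look.py e scene top; bash crop.sh e 180 130 200 110
```

```text
10.8 [517.57 133.08 149.69] [ 0.19  0.48  1.85 -0.9   0.96  0.48] 23.70929247656516 [-0.85  0.08  0.73]
tip [550.93  26.39  17.65] d [ 0.19 -0.62 -0.76] z [ 0.95  0.3  -0.  ]
scene tip px [255.91 198.59]
top tip px [262.35 185.14]
```

View pics/m_e.png

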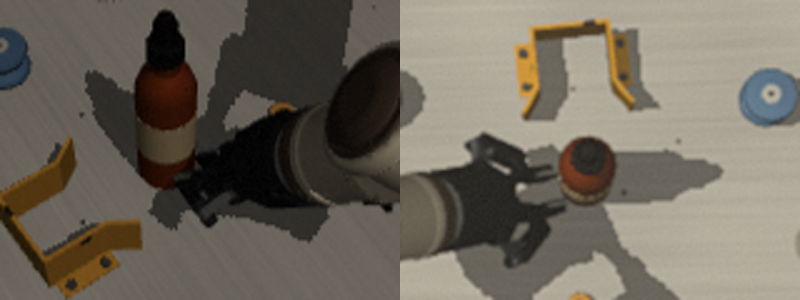

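```bash
python3 - <<'E'
from h import *
np.set_printoptions(precision=1,suppress=True)
s,d=pickle.load(open("d_e.pkl","rb"));t=d["top"];sc=d["scene"]
k=2.5
cs=lambda x,y:(180+x/k-.3,130+y/k-.3);ct=lambda x,y:(200+(x-400)/k-.3,110+y/k-.3)
print("bulb",tri([ray(t,ct(591,156)),ray(sc,cs(166,42))]))
for f,p in((t,ct(582,204)),(sc,cs(163,189))):
    q=onz(f,p,0);o=ray(f,p)[0];v=(q-o)[:2];v/=np.linalg.norm(v);print("rim",q,"ctr",q[:2]+27*v)
E
```

```text
bulb [559.   -5.3 173.4]
rim [536.3   0.8   0. ] ctr [563.2  -1.9]
rim [576.3  18.9   0. ] ctr [562.4  -4.2]
```

Call:
carry_out --deltas '[[[-0.6, 2, 0, 0, 0, 0], [-0.9, 2.8, 0, 0, 0, 0], [-0.9, 2.8, 2, 0, 0, 0], [-0.6, 2, 5, 0, 0, 0], [0, 0, 6, 0, 0, 0]]]'

```text
time: 11.52
tool_pos: [486.6, 230.2, 280.1]
ee_rot: [-1.728, 0.499, -1.493]
force: [0.9, 0.3, 0.6]
opening: 24.2
```

Call:
carry_out --deltas '[[[0, 0, 6, 0, 0, 0.14], [-1, 0, 4, 0, 0, 0.14], [-2, -2, 1, 0, 0, 0.14], [-2, -4, 0, 0, 0, 0.14], [-2, -4, 0, 0, 0, 0.14]]]'

```text
time: 12.15
tool_pos: [416.7, 128.6, 389.8]
ee_rot: [-1.657, -0.118, -0.981]
force: [-0.2, -0.5, -1.0]
opening: 24.0
```

Call:
carry_out --deltas '[[[-1, -4, 0, 0, 0, 0.14], [-1, -3, 0, 0, 0, 0.14], [-1, -3, 0, 0, 0, 0.14], [0, -2, 0, 0, 0, 0.14], [0, -1, 0, 0, 0, 0.08]]]'

```text
time: 12.78
tool_pos: [395.4, 29.8, 388.5]
ee_rot: [-1.53, -0.472, -0.588]
force: [0.1, 0.3, -0.5]
opening: 23.7
```

```bash
python3 look.py f scene top
```

```text
12.775 [395.41  29.82 388.47] [-0.28 -0.59  2.31  0.18  0.76 -1.86] 23.71681423338032 [ 0.08  0.31 -0.51]
tip [503.23  21.5  253.44] d [ 0.62 -0.05 -0.78] z [ 0.08  1.   -0.  ]
scene tip px [278.44 114.67]
top tip px [263.61 194.77]
```

View pics/scene_f.png

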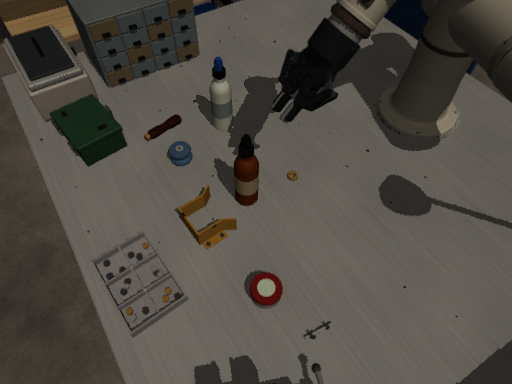

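Call:
carry_out --deltas '[[[-0.3, -1.2, 0, 0, 0, 0.08], [-0.3, -1.2, 0, 0, 0, 0.075], [-0.3, -1.2, 0, 0, 0, 0], [0, -1.2, -2, 0, 0, 0], [0, 0, -5, 0, 0, 0]]]'

```text
time: 13.5
tool_pos: [387.8, -18.3, 320.5]
ee_rot: [-1.482, -0.586, -0.475]
force: [1.2, -0.3, -1.3]
opening: 23.9
```

```bash
python3 look.py g
```

```text
13.5 [387.8  -18.26 320.49] [-0.48 -0.54  2.42  0.52  0.72 -2.43] 23.871295357311066 [ 1.24 -0.33 -1.33]
tip [496.33 -10.72 185.98] d [ 0.63  0.04 -0.78] z [-0.07  1.   -0.  ]
```

Call:
carry_out --deltas '[[[0, 0, -4, 0, 0, 0], [0, 0, -4, 0, 0, 0], [0, 0, -3, 0, 0, 0], [0, 0, -1, 0, 0, 0], [0, 0, 0, 0, 0, 0]]]'

```text
time: 14.12
tool_pos: [386.3, -16.7, 197.5]
ee_rot: [-1.477, -0.58, -0.467]
force: [-0.6, -0.1, 0.1]
opening: 23.9
```

```bash
python3 look.py g2
```

```text
14.125 [386.31 -16.67 197.52] [-0.48 -0.22  2.49  0.92  0.43 -2.9 ] 23.879302053794696 [-0.6  -0.06  0.13]
tip [493.67  -8.08  62.14] d [ 0.62  0.05 -0.78] z [-0.08  1.    0.  ]
```

Joint 6 is near its limit at -2.9. I'll rise, spin the gripper half a turn about its own axis, which gives the same finger geometry, and reduce the tilt a little.

Call:
carry_out --deltas '[[[0, 0, 4, 0, 0, 0], [0, 0, 5, 0, 0, 0], [0, 0, 3, 0.112, 0.009, -0.14], [0, 0, 0, 0.112, 0.009, -0.14], [0, 0, 0, 0.112, 0.009, -0.14]]]'

```text
time: 14.75
tool_pos: [386.9, -17.3, 320.2]
ee_rot: [-1.277, -0.152, -0.836]
force: [0.1, 0.4, 0.1]
opening: 23.8
```

Call:
carry_out --deltas '[[[0, 0, 0, 0.112, 0.009, -0.14], [0, 0, 0, 0.112, 0.009, -0.14], [0, 0, 0, 0.112, 0.009, -0.14], [0, 0, 0, 0.112, 0.009, -0.14], [0, 0, 0, 0.112, 0.009, -0.14]]]'

```text
time: 15.38
tool_pos: [386.8, -17.2, 319.5]
ee_rot: [-0.8, 0.565, -1.326]
force: [-0.3, -0.5, -0.1]
opening: 24.3
```

Call:
carry_out --deltas '[[[0, 0, 0, 0.112, 0.009, -0.14], [0, 0, 0, 0.112, 0.009, -0.14], [0, 0, 0, 0.112, 0.009, -0.14], [0, 0, 0, 0.112, 0.009, -0.14], [0, 0, 0, 0.112, 0.009, -0.14]]]'

```text
time: 16.0
tool_pos: [386.8, -17.2, 319.5]
ee_rot: [-0.155, 1.259, -1.656]
force: [-0.3, 0.3, 0.3]
opening: 24.0
```

Call:
carry_out --deltas '[[[0, 0, 0, 0.112, 0.009, -0.14], [0, 0, 0, 0.112, 0.009, -0.14], [0, 0, 0, 0.112, 0.009, -0.14], [0, 0, 0, -0.008, 0.1, 0], [0, 0, 0, 0, 0, 0]]]'

```text
time: 16.62
tool_pos: [387.2, -17.3, 319.7]
ee_rot: [0.22, 1.708, -1.805]
force: [0.1, -0.1, -0.5]
opening: 24.0
```

```bash
python3 look.py h
```

```text
16.625 [387.16 -17.28 319.71] [-0.46 -0.51  2.39  0.41  0.79  0.54] 23.961867362307455 [ 0.15 -0.12 -0.51]
tip [481.38  -9.54 174.83] d [ 0.54  0.04 -0.84] z [ 0.3  -0.94  0.14]
```

Call:
carry_out --deltas '[[[0, 0, 0, 0.07, 0.005, -0.109], [0, 0, 0, 0.07, 0.005, -0.109], [0, 0, -4, 0, 0, 0], [0, 0, -4, 0, 0, 0], [0, 0, -4, 0, 0, 0]]]'

```text
time: 17.25
tool_pos: [386.9, -17.5, 198.2]
ee_rot: [0.476, 1.879, -1.841]
force: [-0.4, 1.0, 1.5]
opening: 24.1
```

```bash
python3 look.py i
```

```text
17.25 [386.92 -17.51 198.24] [-0.46 -0.2   2.46  0.69  0.46  0.46] 24.089998244811802 [-0.41  0.97  1.54]
tip [481.58 -10.16  53.63] d [ 0.55  0.04 -0.84] z [ 0.09 -1.    0.01]
```

Call:
carry_out --deltas '[[[0, 0, -1.5, 0, 0, 0], [0, 0, -1.2, 0, 0, 0], [0, 0, -0.7, 0, 0, 0], [0, 0, -0.3, 0, 0, 0], [0, 0, 0, 0, 0, 0]]]'

```text
time: 17.88
tool_pos: [386.9, -17.4, 161.8]
ee_rot: [0.474, 1.882, -1.841]
force: [0.7, 0.5, -0.6]
opening: 23.9
```

```bash
python3 look.py j scene top wrist;  bash crop.sh j 190 130 200 110
```

```text
17.875 [386.86 -17.44 161.77] [-0.46 -0.08  2.46  0.88  0.38  0.25] 23.85238756863517 [ 0.74  0.46 -0.56]
tip [481.19  -9.8   16.95] d [ 0.55  0.04 -0.84] z [ 0.09 -1.    0.  ]
scene tip px [272.11 175.38]
top tip px [277.35 212.17]
```

View pics/m_j.png

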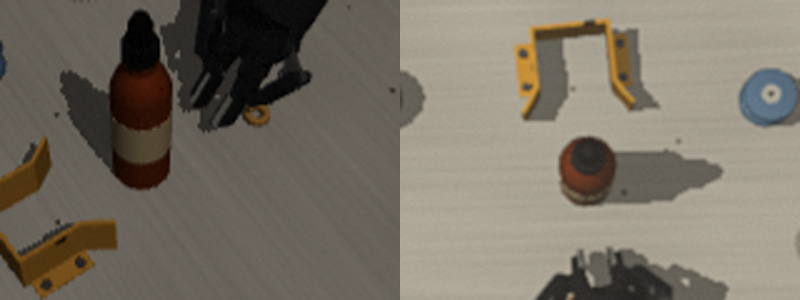

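View pics/wrist_j.png

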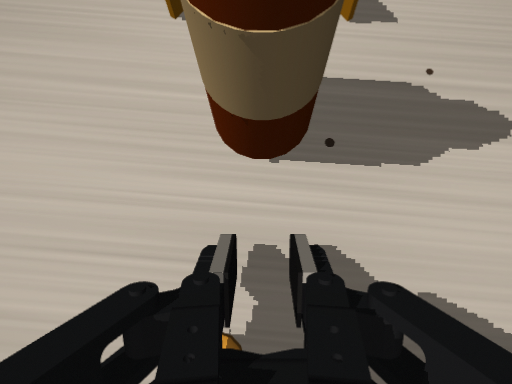

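The wrist view shows the bottle centred ahead of the fingers at (262,150), with the bay lips symmetric behind it. I'll start the final push.

Call:
carry_out --deltas '[[[0.8, 0.07, 0, 0, 0, 0], [0.8, 0.07, 0, 0, 0, 0], [0.8, 0.07, 0, 0, 0, 0], [0.8, 0.07, 0, 0, 0, 0], [0.6, 0.06, 0, 0, 0, 0]]]'

```text
time: 18.65
tool_pos: [425.4, -13.9, 161.5]
ee_rot: [0.473, 1.883, -1.841]
force: [0.3, 0.7, -0.2]
opening: 24.0
```

Call:
carry_out --deltas '[[[0.5, 0.05, 0, 0, 0, 0], [0.5, 0.05, 0, 0, 0, 0], [0.5, 0.05, 0, 0, 0, 0], [0.5, 0.05, 0, 0, 0, 0], [0.5, 0.05, 0, 0, 0, 0]]]'

```text
time: 19.27
tool_pos: [449.7, -11.4, 161.2]
ee_rot: [0.472, 1.884, -1.841]
force: [-5.0, -0.6, 2.0]
opening: 24.0
```

Call:
carry_out --deltas '[[[0.6, 0.05, 0, 0, 0, 0], [0.6, 0.05, 0, 0, 0, 0], [0.6, 0.05, 0, 0, 0, 0], [0.6, 0.05, 0, 0, 0, 0], [0.6, 0.05, 0, 0, 0, 0]]]'

```text
time: 19.9
tool_pos: [480.1, -8.9, 161.4]
ee_rot: [0.473, 1.884, -1.841]
force: [-3.0, -0.8, -0.5]
opening: 23.8
```

```bash
python3 look.py k scene top wrist;  bash crop.sh k 150 130 200 90
```

```text
19.9 [480.1   -8.93 161.38] [-0.33  0.17  2.21  0.78  0.32  0.46] 23.79227596312261 [-3.05 -0.85 -0.52]
tip [574.29  -1.19  16.47] d [ 0.54  0.04 -0.84] z [ 0.09 -1.    0.  ]
scene tip px [241.07 194.93]
top tip px [272.92 175.83]
```

View pics/m_k.png

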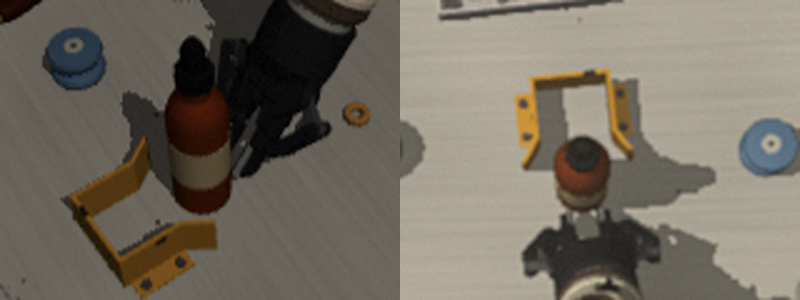

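View pics/wrist_k.png

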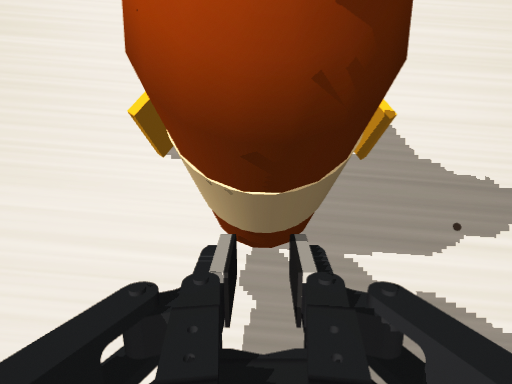

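Call:
carry_out --deltas '[[[0.6, 0.05, 0, 0, 0, 0], [0.6, 0.05, 0, 0, 0, 0], [0.6, 0.05, 0, 0, 0, 0], [0.6, 0.05, 0, 0, 0, 0], [0.6, 0.05, 0, 0, 0, 0]]]'

```text
time: 20.68
tool_pos: [510.2, -6.5, 161.5]
ee_rot: [0.473, 1.883, -1.841]
force: [-4.4, -0.4, 1.9]
opening: 23.6
```

```bash
python3 look.py l
```

```text
20.675 [510.19  -6.47 161.5 ] [-0.31  0.23  2.12  0.72  0.32  0.54] 23.64319699314812 [-4.42 -0.37  1.9 ]
tip [604.42   1.26  16.61] d [ 0.54  0.04 -0.84] z [ 0.09 -1.    0.  ]
```

Call:
carry_out --deltas '[[[0.5, 0.04, 0, 0, 0, 0], [0.5, 0.04, 0, 0, 0, 0], [0.5, 0.04, 0, 0, 0, 0], [0.5, 0.04, 0, 0, 0, 0], [0.4, 0.03, 0, 0, 0, 0]]]'

```text
time: 21.3
tool_pos: [534.1, -4.6, 161.5]
ee_rot: [0.473, 1.883, -1.841]
force: [-4.4, -0.7, 2.2]
opening: 24.1
```

```bash
python3 look.py m scene top wrist;  bash crop.sh m 140 140 200 70
```

```text
21.3 [534.08  -4.58 161.5 ] [-0.29  0.28  2.06  0.68  0.32  0.6 ] 24.11995089482298 [-4.41 -0.72  2.2 ]
tip [628.31   3.16  16.61] d [ 0.54  0.04 -0.84] z [ 0.09 -1.    0.  ]
scene tip px [221.8  206.66]
top tip px [270.66 155.03]
```

View pics/m_m.png

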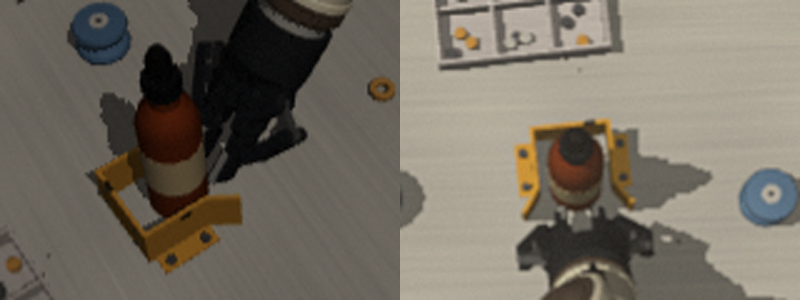

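Call:
carry_out --deltas '[[[0.3, 0.02, 0, 0, 0, 0], [0.3, 0.02, 0, 0, 0, 0], [0.3, 0.02, 0, 0, 0, 0], [0.3, 0.02, 0, 0, 0, 0], [0.3, 0.02, 0, 0, 0, 0]]]'

```text
time: 22.08
tool_pos: [548.9, -3.6, 161.5]
ee_rot: [0.473, 1.883, -1.841]
force: [-3.9, -0.0, 2.2]
opening: 23.8
```

Call:
carry_out --deltas '[[[0.1, 0.01, 0, 0, 0, 0], [0.1, 0.01, 0, 0, 0, 0], [0.1, 0, 0, 0, 0, 0]]]'

```text
time: 22.45
tool_pos: [551.8, -3.4, 161.5]
ee_rot: [0.473, 1.883, -1.841]
force: [-4.7, -0.6, 1.6]
opening: 24.0
```

Call:
carry_out --deltas '[[[0.1, 0.01, 0, 0, 0, 0], [0.1, 0.01, 0, 0, 0, 0]]]'

```text
time: 22.7
tool_pos: [553.8, -3.2, 161.5]
ee_rot: [0.473, 1.883, -1.841]
force: [-4.8, 0.7, 1.8]
opening: 24.1
```

```bash
python3 look.py n scene top wrist;  bash crop.sh n 140 140 200 70
```

```text
22.7 [553.82  -3.19 161.51] [-0.27  0.32  2.    0.64  0.32  0.66] 24.12099717081274 [-4.77  0.67  1.79]
tip [648.04   4.54  16.63] d [ 0.54  0.04 -0.84] z [ 0.09 -1.    0.  ]
scene tip px [214.49 211.03]
top tip px [269.92 147.47]
```

View pics/m_n.png

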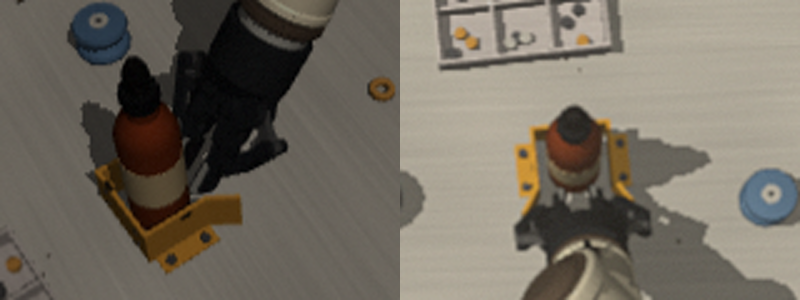

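Almost home: no wall contact yet, since the force is still the sliding level. I'll creep on.

Call:
carry_out --deltas '[[[0.1, 0.01, 0, 0, 0, 0], [0.1, 0.01, 0, 0, 0, 0]]]'

```text
time: 23.1
tool_pos: [555.8, -3.0, 161.5]
ee_rot: [0.473, 1.883, -1.841]
force: [-4.8, -1.6, 2.1]
opening: 23.8
```

Call:
carry_out --deltas '[[[0.08, 0, 0, 0, 0, 0], [0.07, 0, 0, 0, 0, 0]]]'

```text
time: 23.35
tool_pos: [557.3, -3.0, 161.5]
ee_rot: [0.473, 1.883, -1.841]
force: [-3.4, -0.2, 1.8]
opening: 23.6
```

Call:
carry_out --deltas '[[[0.08, 0, 0, 0, 0, 0], [0.07, 0, 0, 0, 0, 0]]]'

```text
time: 23.6
tool_pos: [558.8, -3.0, 161.5]
ee_rot: [0.473, 1.883, -1.841]
force: [-4.9, 0.1, 1.6]
opening: 23.9
```

Call:
carry_out --deltas '[[[0.07, 0, 0, 0, 0, 0], [0.05, 0, 0, 0, 0, 0]]]'

```text
time: 23.85
tool_pos: [560.0, -3.0, 161.5]
ee_rot: [0.473, 1.883, -1.841]
force: [-4.2, 0.2, 2.2]
opening: 23.7
```

Call:
carry_out --deltas '[[[0.07, 0, 0, 0, 0, 0], [0.05, 0, 0, 0, 0, 0]]]'

```text
time: 24.1
tool_pos: [560.9, -3.0, 161.4]
ee_rot: [0.472, 1.884, -1.841]
force: [-10.5, -1.0, 6.4]
opening: 24.2
```

```bash
python3 look.py o scene top wrist;  bash crop.sh o 140 140 200 70
```

```text
24.1 [560.91  -2.97 161.36] [-0.27  0.34  1.98  0.62  0.33  0.67] 24.238889565801617 [-10.47  -0.97   6.43]
tip [655.02   4.81  16.41] d [ 0.54  0.04 -0.84] z [ 0.09 -1.    0.  ]
scene tip px [211.84 212.57]
top tip px [269.74 144.82]
```

View pics/m_o.png

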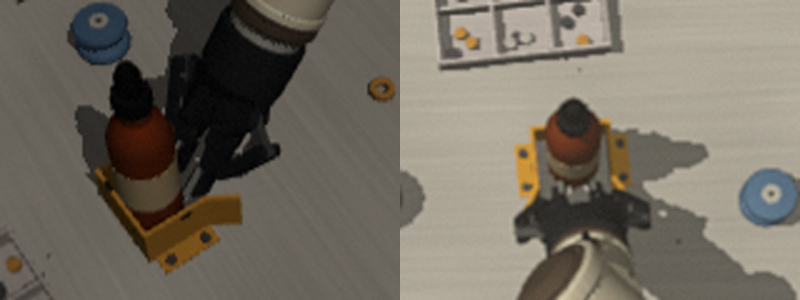

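View pics/wrist_o.png

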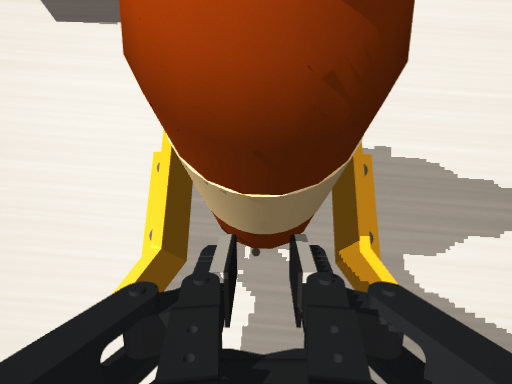

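The force jumped to about 10 N, so the bottle is against the back wall. The wrist view shows it centred between the side walls. Next I'll take the hand straight back and up.

Call:
carry_out --deltas '[[[-0.2, -0.02, 0, 0, 0, 0], [-0.6, -0.05, 0, 0, 0, 0], [-1.5, -0.12, 0, 0, 0, 0], [-2.5, -0.2, 0, 0, 0, 0], [-3, -0.25, 0, 0, 0, 0]]]'

```text
time: 24.88
tool_pos: [482.8, -9.6, 161.9]
ee_rot: [0.474, 1.882, -1.841]
force: [-0.2, -0.3, -0.3]
opening: 24.0
```

Call:
carry_out --deltas '[[[-3, -0.25, 1, 0, 0, 0], [-2, 0, 3, 0, 0, 0], [-1, 0, 4, 0, 0, 0], [0, 0, 4, 0, 0, 0], [0, 0, 0, 0, 0, 0]]]'

```text
time: 25.5
tool_pos: [424.6, -12.6, 285.6]
ee_rot: [0.48, 1.874, -1.839]
force: [0.1, -0.0, 0.6]
opening: 23.7
```

```bash
python3 look.py p scene top;  bash crop.sh p 140 140 200 70
```

```text
25.5 [424.55 -12.57 285.57] [-0.4  -0.3   2.33  0.44  0.63  0.79] 23.72768334102985 [ 0.11 -0.02  0.64]
tip [520.09  -5.42 141.53] d [ 0.55  0.04 -0.83] z [ 0.09 -1.    0.01]
scene tip px [261.08 149.  ]
top tip px [275.95 191.82]
```

View pics/m_p.png

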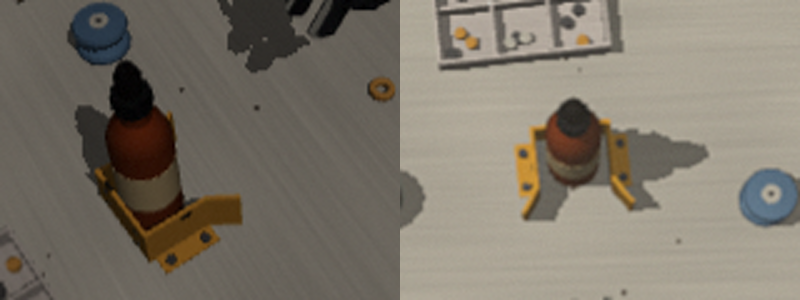

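View pics/top_p.png

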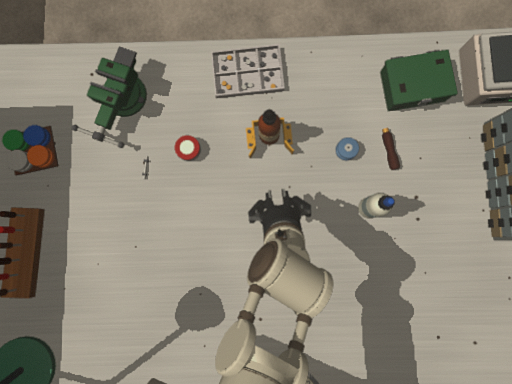

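```bash
python3 - <<'E'
from h import *
from cell import robot
s,d=pickle.load(open("d_p.pkl","rb"));t=d["top"]
q=onz(t,(200+174/2.5-.3,70+185/2.5-.3),0);o=ray(t,(256,192))[0];v=(q-o)[:2];v/=np.linalg.norm(v);c=q[:2]+27*v
h=np.array([np.cos(.07),np.sin(.07)]);e=c-[684,7.5];print(c,"bay x,y",e@h,e@[-h[1],h[0]])
s0,d0=pickle.load(open("d0.pkl","rb"))
for n,(x,y,w) in dict(oil=(377,206,25),yoyo=(347,148,16),tin=(187,148,16),axle=(146,167,14),handle=(391,148,24)).items():
    a=d0["top"]["frame"][y-w:y+w,x-w:x+w].astype(int);b=t["frame"][y-w:y+w,x-w:x+w].astype(int);print(n,np.abs(a-b).mean().round(2))
b0=d0["scene"]["frame"][165:187,282:304].astype(int);b1=d["scene"]["frame"][165:187,282:304].astype(int);print("bearing",np.abs(b0-b1).mean())
robot.job_done()
E
```

```text
[688.52886698   4.95555411] bay x,y 4.339809996821067 -2.8549763966438144
oil 11.95
yoyo 5.15
tin 5.62
axle 6.34
handle 5.69
bearing 4.738292011019284
the job is handed in; nothing more can be done
```

I pushed the amber bottle into the bay in two slow, low slides, using partly closed, tilted fingers with contact about 20–25 mm above the bench. I then drew the hand back about 140 mm, lifted it and handed the job in at 25.5 s. No verdict is reported.

- **Bottle position:** The tool force stayed under about 5 N while sliding and jumped to about 12 N when the bottle met the back wall. The last pictures show it upright in the bay. One measurement puts it at x ≈ +4 mm, y ≈ -3 mm in the bay's frame. That is within tolerance, though it reads slightly past the wall, which matches my few millimetres of measurement error.
- **Hand clear:** The force reading after withdrawal was within noise.
- **Bystanders:** In the last top view I saw no change in the oil bottle, yo-yo, tin, axle or handle. The bearing was checked in the scene view. Picture differences were small for all of these except the oil bottle, which was about twice as high (12 against 5–6). I put that down to the arm's shadow next to it, because the hand never came near it at bench height, but I did not re-measure its position.
- **Wrist limit:** Before the second push the last joint came close to its limit, at -2.9 of -3. I raised the hand, turned it half a turn about its own axis and reduced the tilt before going on.

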